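# Sweep the tube caps through the gate into the drop slot

### The job

Sweep the three white caps lying on the raised dark steel deck through the narrow gate one at a time, so that each drops into the slot behind it before the next one goes through. Only push them along the deck with the fingers: do not pick up or lift any cap, and do not send one over the low walls. Leave the tube rack, the jar and the dish where they stand, and finish with the hand clear of everything.

Things in the scene. Friction and masses are not known exactly. Their poses are not given: they have to be found in the camera images.
- station: Fixed cap station, origin at table height under the deck's middle, z up. Flat dark steel deck 90 mm above the table, x -102..102, y -100..100 mm. Grey rims 6 mm thick, 8 mm above the deck, along x = -105, x = 105 and y = 103. At the -y end is the gate, the caps' only way out, in the station's -y direction. Place and yaw vary (up to 0.6 rad either way).
- deck (a point): Middle of the deck's upper surface (90 mm above the table), axes as the station's. Two funnel walls, 5 mm thick and 8 mm high, narrow the deck: their inner faces run straight from x = -102 and x = 102 at y = -20 to x = -21 and x = 21 at y = -90 mm, where the gate begins.
- gate (a point): Middle of the gate at deck level, 95 mm from the deck's middle towards the station's -y; axes as the station's. The gate is 42 mm wide along x, its cheeks 8 mm high and 10 mm long (y -5..5 mm from here); the deck ends 5 mm beyond this point in -y, and a cap pushed until its centre is past that edge tips into the slot.
- slot (a point): Middle of the mouth of the drop slot, at deck level (90 mm above the table), axes as the station's. Open above, 120 mm inside along x, 75 mm along y (37.5 mm either way; the near face is the deck's end), its floor 86 mm lower, room for all the caps. Its three outer walls rise 8 mm above deck level.
- cap0_center (a point): Centre (half-way up) of one of three identical white ribbed screw caps: plain cylinder 32 mm in diameter, 22 mm high, 11 to 23 g, lying flat on the deck (this point 11 mm above it), its top 14 mm above the low walls. It slides when pushed.
- cap1_center (a point): Centre (half-way up) of one of three identical white ribbed screw caps: plain cylinder 32 mm in diameter, 22 mm high, 11 to 23 g, lying flat on the deck (this point 11 mm above it), its top 14 mm above the low walls. It slides when pushed.
- cap2_center (a point): Centre (half-way up) of one of three identical white ribbed screw caps: plain cylinder 32 mm in diameter, 22 mm high, 11 to 23 g, lying flat on the deck (this point 11 mm above it), its top 14 mm above the low walls. It slides when pushed.
- rack: Bystander: white tube rack with capped glass tubes, 170 x 52 mm and 92 mm high, loose on the table beyond the station's back (+y) rim; origin under its middle, long side along its x.
- jar: Bystander: amber jar with black lid, 50 mm in diameter, 75 mm high, loose on the table beside the station on its +x side; origin under its middle.
- dish: Bystander: flat round lidded dish, 76 mm in diameter, 17 mm high, loose on the table on the +x side of the drop slot; origin under its middle.
Mind the look-alikes: they are no part of the job. What is shaped like the part that bears cap1_center but purple is not meant. What is shaped like the part that bears cap2_center but blue or green is not meant.

How it is judged:
By the outcome, as a careful person would: the job done as asked, in the order asked, and still so for the second after the job is handed in, with the robot touching nothing.
It also fails if it takes over 72 s, if anything falls off the work surface, if the arm or the gripper's body presses on something with over 40 N, if the wrist force passes 120 N, or if a joint passes its speed limit or range.

### The arm

A 6-joint arm with a two-finger parallel gripper is mounted at the origin on the work surface. World frame = base frame: x ahead of the robot, y to its left, z up, the work surface at z = 0. Lengths are in m, angles in rad, forces in N, time in s.
With the tool pointing down it reaches from about 0.275 to 0.975 m from the base axis. Payload 8.4 kg.
Tool frame: the origin (TCP) lies midway between the tips of the shut fingers; the grasp point (between the pads) lies env.hold_point_z behind it (env.hold_point_z is the distance from the TCP to the grasp point, in m); z points along the fingers, y is the line along which they close (so a half turn about z gives the same grasp; the last joint's range is limited). The gripper opens to 92 mm and grips with 3 to 60 N. Pads are 20 mm wide; open, the fingers measure 128 mm over their backs; the gripper's body (75 mm by 189 mm) begins 69 mm behind the grasp point.
Start: joints at [-1.222, 0.353, 1.633, -0, 1.155, -0.002], TCP at [0.215, -0.587, 0.215] pointing down, gripper open.
Joint ranges: [-2.63, 2.63], [-0.92, 2.1], [0.06, 2.66], [-1.3, 4.44], [0, 2.69], [-3.02, 3.02]. Speed limits (rad/s): [2.22, 2.22, 2.79, 3.14, 3.14, 3.14].

### API

Orientations are given as a unit quaternion [w, x, y, z].
In Python, from cell import env gives the robot as it stands. The module is installed in compiled form; this text tells all that it offers.
- The arm moves only by the tool apply_moves, never from a script. Its argument "series" is a list that holds one entry, the list of rows, each a list of 7 numbers: the closure, from -1 (fully open) to 1 (shut), then the shift along the world's x, y, z in mm, then the turn, a rotation vector about the world's x, y, z in rad. In form: [[[claw, tx, ty, tz, rx, ry, rz], ...]]. A call has exactly 5 rows; each row shifts and turns the commanded pose from where the row before left it; what a row does not reach is not made up. A row lasts 1/10 s, in which the tool goes at most 50 mm and 8.59 degrees, less where a joint would pass 70% of its speed; a pose out of reach is approached as far as the arm can. A call is refused whole if a number of a shift passes 50 or a number of a turn 0.15, either way. A call with a gripper value outside its range is refused whole. The fingers move at their own pace and stop on an object; "squeeze" is the grip in N (left out, the last holds). Time passes only in rows, so rows that do not move let the fingers close, or fill a call up. It gives the time, the measured TCP pose, the force, the opening and the grip force at its end, in the units of the state.
- env.get_obs(): the state, without advancing time (a new reading comes with each control period).
- env.get_image(name): name is "side" or "top"; returns (picture, depth): 384x512x3 uint8, red, green, blue; 384x512 float32, m along the optical axis (not along the pixel's ray), 0 where there is no reading.
- env.get_calibration(name): a dict with "camera_matrix" (3x3 intrinsics, pixels), "origin" and "orientation" of the camera in the world. Camera axes: x right, y down, z forward; pixel columns grow to the right and rows downward; lengths in m; the calibration is good to about 2 mm. A picture is of the moment at which its call begins. get_calibration takes no time and is no camera call.
- env.hand_in(): hands the job in; it is judged then, once.
The state is a dict: "t": time; "joint_positions": joint angles; "joint_velocities": joint speeds; "joint_efforts": joint torques, N m; "tool_pos": TCP position; "orientation": TCP orientation; "force": force on the tool from outside, world axes, zero at the start; "torque": the same for the moment, N m; "grip_width": opening from 0.0 (shut) to 1.0 (fully open); "grip_force": force on a finger pad.
Only numpy, scipy, OpenCV 4.12 (cv2) and the standard library are available. Lean on these libraries where they do the work, as an engineer would, in place of code of your own. Each camera call takes 0.05 s, during which the arm holds its last target. There are 200 camera calls.

## Working session

There is one attempt and no reset: what is moved stays moved. The work goes in short steps, Python scripts to look and compute and a tool call to move; the robot and the scene stay as the last step left them, time stands still between calls to the robot, and variables do not carry over. Pictures are saved under pics/ and viewed, at most 10 in all, crops included, and the job is handed in when it is done.

Besides the shell and the picture viewer there is one more tool, called after ">>>" as a command line: name --argument value ..., lists and objects as JSON in quotes. apply_moves: Moves the arm, as the interface text tells. Its arguments: {"type":"object","properties":{"series":{"type":"array"},"squeeze":{"type":"number"}},"required":["series"]}

```bash
mkdir -p pics
cat > h.py <<'E'
import numpy as np, cv2
from cell import env
from scipy.spatial.transform import Rotation as R
def cal(n):
    c=env.get_calibration(n); q=np.array(c["orientation"],float)
    r=R.from_quat(q,scalar_first=True).as_matrix() if q.size==4 else q
    return np.array(c["camera_matrix"]),np.array(c["origin"]),r
def ray(n,uv,z):
    K,o,r=cal(n); d=r@np.linalg.inv(K)@np.array([uv[0],uv[1],1.]); return o+d*(z-o[2])/d[2]
def proj(n,p):
    K,o,r=cal(n); c=K@(r.T@(np.array(p)-o)); return c[:2]/c[2]
E
python3 - <<'E'
from h import *
for n in("top","side"):
    im,d=env.get_image(n); cv2.imwrite(f"pics/{n}0.png",im[:,:,::-1]); np.save(n+"0.npy",d)
    print(n,*[a.round(3).tolist() for a in cal(n)])
a=cv2.imread("pics/top0.png")
cv2.imwrite("pics/top0b.png",cv2.resize(a,(800,600)))
print(env.get_obs(),env.hold_point_z)
E
```

```text
top [[391.296, 0.0, 254.192], [0.0, 391.296, 188.343], [0.0, 0.0, 1.0]] [0.47, 0.043, 0.764] [[0.023, -0.982, 0.188], [-1.0, -0.024, -0.004], [0.009, -0.188, -0.982]]
side [[458.065, 0.0, 257.859], [0.0, 458.065, 192.469], [0.0, 0.0, 1.0]] [0.537, 0.672, 0.726] [[-0.998, -0.038, 0.048], [-0.061, 0.707, -0.704], [-0.007, -0.706, -0.708]]
{'t': 0.1, 'joint_positions': array([-1.22238458e+00,  3.53589703e-01,  1.63403945e+00, -4.81185498e-06,
        1.15517129e+00, -2.39796536e-03]), 'joint_velocities': array([-3.78313127e-05, -3.04502399e-03, -2.34942324e-03, -3.02494526e-04,
        7.97001638e-04, -3.48088527e-04]), 'joint_efforts': array([-9.20622515e-04, -5.94910848e+01, -3.34930551e+01,  6.97770738e-02,
        1.85856374e-02, -2.59613472e-05]), 'tool_pos': array([ 0.2146406 , -0.58653359,  0.21394069]), 'orientation': array([-5.94503047e-04,  9.84655620e-01,  1.74507722e-01, -1.06125597e-04]), 'force': array([-0.76121027, -0.30366495, -0.34241807]), 'torque': array([-0.01259578,  0.01566679, -0.03668315]), 'grip_force': 0.0, 'grip_width': 1.0015274469862419} 0.0187
```

View pics/top0b.png

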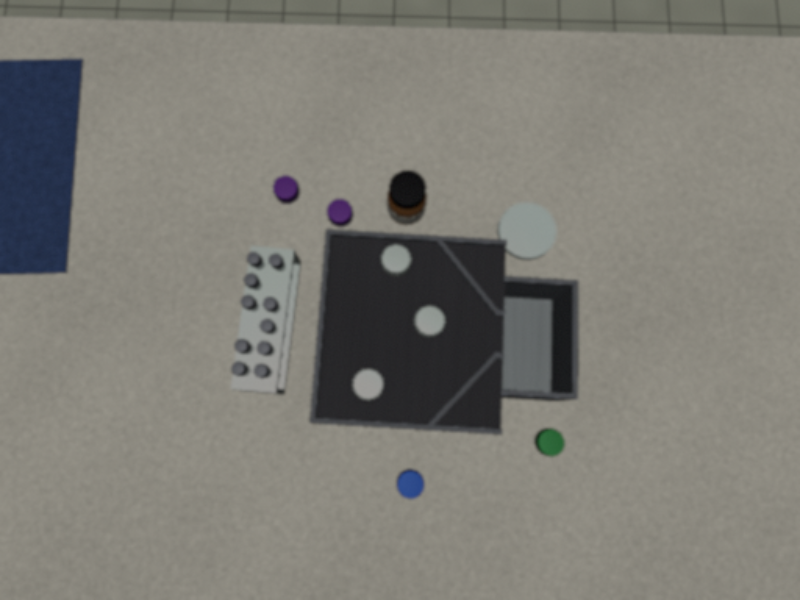

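View pics/side0.png

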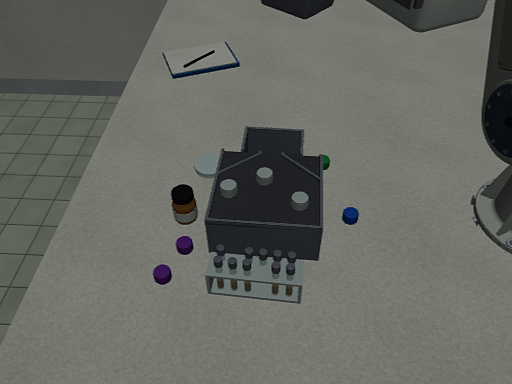

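The top view (800×600) shows three white caps on the dark deck at (396,259), (430,320) and (368,384). These are the ones meant: white, and on the deck. The purple (286,188), (340,212), blue (410,484) and green (550,442) look-alikes lie on the table. The gate is at (502,334), with the slot to its right.

```bash
cat >> h.py <<'E'
def caps(n="top",im=None,S=None):
    if im is None: im,_=env.get_image(n)
    hsv=cv2.cvtColor(im,cv2.COLOR_RGB2HSV); m=((hsv[...,2]>120)).astype(np.uint8)
    poly=np.array([proj(n,S2W(S,p)) for p in [(-101,101,.1),(101,101,.1),(101,-98,.1),(-101,-98,.1)]],np.int32)
    k=np.zeros_like(m); cv2.fillPoly(k,[poly],1); m&=k
    out=[]
    for c in cv2.findContours(m,0,2)[0]:
        if cv2.contourArea(c)>60:
            (u,v),r=cv2.minEnclosingCircle(c); M=cv2.moments(c); u,v=M['m10']/M['m00'],M['m01']/M['m00']
            w=ray(n,(u,v),.112 if n=="top" else .106); out.append((w[:2]*1000,W2S(S,w),(u,v),r))
    return out
def S2W(S,p):
    c,s=np.cos(S[2]),np.sin(S[2]); return np.array([S[0]+(c*p[0]-s*p[1])/1000,S[1]+(s*p[0]+c*p[1])/1000,p[2]])
def W2S(S,w):
    c,s=np.cos(S[2]),np.sin(S[2]); d=(np.array(w[:2])-S[:2])*1000; return np.array([c*d[0]+s*d[1],-s*d[0]+c*d[1]])
E
python3 - <<'E'
from h import *
im=cv2.cvtColor(cv2.imread("pics/top0.png"),cv2.COLOR_BGR2RGB)
f=512/800
C=[(329,232),(505,241),(500,431),(312,421)]
W=[ray("top",np.array(c)*f,.098) for c in C]
print(np.round(W,4))
L=np.array([(108,106),(108,-100),(-108,-100),(-108,106)])/1000.
A=np.array(W)[:,:2]; a=A-A.mean(0); l=L-L.mean(0)
H=(l.T@a); th=np.arctan2(H[0,1]-H[1,0],H[0,0]+H[1,1]); r=np.array([[np.cos(th),-np.sin(th)],[np.sin(th),np.cos(th)]])
t=A.mean(0)-r@L.mean(0); S=[*t,th]; print(S, (A-(L@r.T+t)).round(4).tolist())
np.save("S.npy",S)
o=cv2.resize(im,None,fx=4,fy=4,interpolation=cv2.INTER_CUBIC)
P=[(108,106,.098),(108,-100,.098),(-108,-100,.098),(-108,106,.098),(21,-90,.098),(-21,-90,.098),(102,-20,.098),(-102,-20,.098),(60,-175,.098),(-60,-175,.098)]
for p in P: cv2.circle(o,tuple(int(x*4+2) for x in proj("top",S2W(S,p))),4,(255,0,0),1)
for c in caps("top",im,S): print([np.round(x,1) for x in c]); cv2.circle(o,tuple(int(x*4+2) for x in c[2]),5,(0,0,255),2)
cv2.imwrite("pics/crop1.png",o[540:1140,760:1500,::-1])
b=cv2.cvtColor(cv2.imread("pics/side0.png"),cv2.COLOR_BGR2RGB)
for c in caps("side",b,S): print([np.round(x,1) for x in c])
E
```

```text
[[ 0.6674  0.119   0.098 ]
 [ 0.6619 -0.0799  0.098 ]
 [ 0.4522 -0.0724  0.098 ]
 [ 0.4581  0.128   0.098 ]]
[np.float64(0.5597745472719925), np.float64(0.020660274357040945), np.float64(-0.0342354341072318)] [[-0.0039, -0.0039], [-0.0024, 0.003], [0.0038, 0.0032], [0.0026, -0.0023]]
[array([498.3,  69.6]), array([-63.1,  46.8]), array([235.2, 245.5]), np.float64(9.2)]
[array([567.7,   5.5]), array([  8.5, -14.9]), array([274.6, 204.7]), np.float64(9.0)]
[array([635.3,  43.4]), array([74.7, 25.3]), array([253. , 165.2]), np.float64(8.6)]
```

View pics/crop1.png

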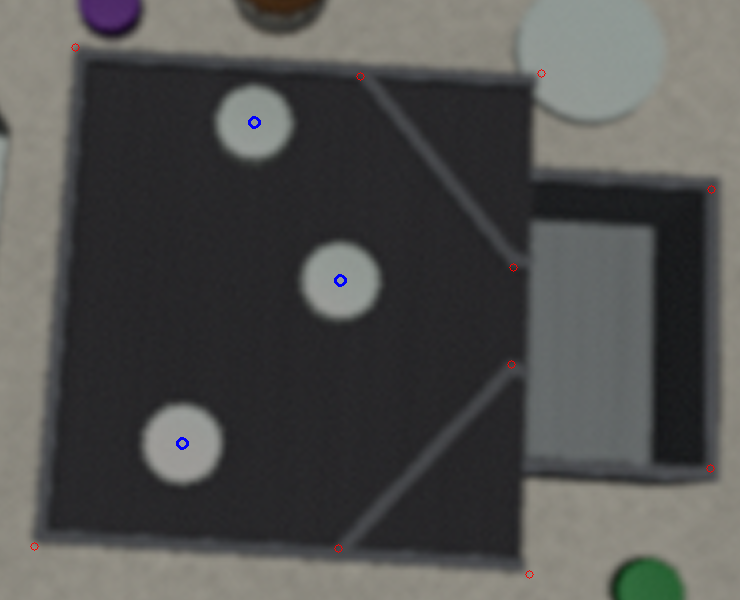

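Run:
```python
from h import *
S=np.load("S.npy"); d=np.load("top0.npy"); K,o,r=cal("top")
f=lambda u,v:(o+r@np.linalg.inv(K)@np.array([u,v,1.])*d[v,u]).round(4)
for n,(u,v) in dict(cap=(235,246),cap1=(275,205),cap2=(253,165),deck=(240,200),deck2=(300,245),table=(400,320),table2=(200,100),dish=(337,148)).items(): print(n,f(u,v))
ds=np.load("side0.npy"); K,o,r=cal("side")
g=lambda u,v:(o+r@np.linalg.inv(K)@np.array([u,v,1.])*ds[v,u]).round(4)
for p in [(229,185),(264,172),(300,197),(260,200),(420,280)]: print(g(*p))
# edge profile of height across deck along image row/col
Kt,ot,rt=cal("top")
for v in (200,): print("row",[(u,*f(u,v)[1:].tolist()) for u in list(range(200,214))+list(range(316,326))])
print("col",[(v,f(240,v)[0],f(240,v)[2]) for v in list(range(146,158))+list(range(262,276))])
```

```text
cap [0.4975 0.07   0.1096]
cap1 [0.5671 0.0049 0.1135]
cap2 [0.636  0.0434 0.1108]
deck [0.5782 0.0647 0.0883]
deck2 [ 0.5022 -0.039   0.0983]
table [ 0.3718 -0.2396 -0.0023]
table2 [ 8.004e-01  1.567e-01 -4.000e-04]
dish [ 0.6989 -0.1226  0.0166]
[0.635  0.045  0.1118]
[0.5697 0.0037 0.111 ]
[0.4988 0.0692 0.111 ]
[0.5744 0.0622 0.0915]
[ 0.2684  0.1654 -0.0007]
row [(200, 0.1442, 0.1709), (201, 0.1433, 0.1702), (202, 0.1425, 0.1694), (203, 0.1419, 0.1689), (204, 0.2101, 0.2406), (205, 0.2109, 0.2414), (206, 0.2098, 0.2403), (207, 0.2103, 0.241), (208, 0.2036, 0.2341), (209, 0.2045, 0.235), (210, 0.204, 0.2346), (211, 0.2038, 0.2345), (212, 0.2052, 0.2361), (213, 0.2044, 0.2353), (316, 0.1979, 0.2371), (317, 0.1994, 0.2387), (318, 0.2002, 0.2396), (319, 0.1989, 0.2384), (320, 0.1982, 0.2377), (321, 0.1982, 0.2378), (322, 0.1997, 0.2394), (323, 0.1988, 0.2386), (324, 0.1301, 0.168), (325, 0.1323, 0.1704)]
col [(146, np.float64(0.6088), np.float64(0.2201)), (147, np.float64(0.6089), np.float64(0.2181)), (148, np.float64(0.6088), np.float64(0.217)), (149, np.float64(0.5992), np.float64
[... 339 characters left out ...]
 (157, np.float64(0.5995), np.float64(0.2694)), (262, np.float64(0.5905), np.float64(0.1853)), (263, np.float64(0.5905), np.float64(0.184)), (264, np.float64(0.5903), np.float64(0.1844)), (265, np.float64(0.5903), np.float64(0.1833)), (266, np.float64(0.5901), np.float64(0.1831)), (267, np.float64(0.5902), np.float64(0.1809)), (268, np.float64(0.59), np.float64(0.1816)), (269, np.float64(0.5901), np.float64(0.1792)), (270, np.float64(0.5893), np.float64(0.1852)), (271, np.float64(0.5891), np.float64(0.1858)), (272, np.float64(0.5892), np.float64(0.1838)), (273, np.float64(0.589), np.float64(0.184)), (274, np.float64(0.5966), np.float64(0.1035)), (275, np.float64(0.5964), np.float64(0.1033))]
```

>>> apply_moves --series '[[[0.48,17.6,31.5,0,0,0,0.0593],[0.48,17.6,31.5,0,0,0,0.0593],[0.48,17.6,31.5,0,0,0,0.0593],[0.48,17.6,31.5,0,0,0,0.0593],[0.48,17.6,31.5,0,0,0,0.0593]]]'

```text
t: 0.6
tool_pos: [0.3031, -0.428, 0.2143]
orientation: [-0.0, 0.948, 0.319, -0.0]
force: [0.3, 0.3, 0.6]
grip_width: 0.586
grip_force: 0.0
```

>>> apply_moves --series '[[[0.48,17.6,31.5,0,0,0,0.0593],[0.48,17.6,31.5,0,0,0,0.0593],[0.48,17.6,31.5,0,0,0,0.0593],[0.48,17.6,31.5,0,0,0,0.0593],[0.48,17.6,31.5,0,0,0,0.0593]]]'

```text
t: 1.1
tool_pos: [0.3911, -0.2705, 0.2145]
orientation: [-0.0, 0.89, 0.456, -0.0]
force: [-0.2, 0.1, -0.5]
grip_width: 0.26
grip_force: 0.0
```

>>> apply_moves --series '[[[0.48,17.6,31.5,0,0,0,0.0593],[0.48,17.6,31.5,0,0,0,0.0593],[0.48,17.6,31.5,0,0,0,0.0593],[0.48,17.6,31.5,0,0,0,0.0593],[0.48,17.6,31.5,0,0,0,0.0593]]]'

```text
t: 1.6
tool_pos: [0.4791, -0.1129, 0.2144]
orientation: [-0.0, 0.813, 0.582, -0.0]
force: [0.8, -1.0, 0.3]
grip_width: 0.261
grip_force: 0.0
```

>>> apply_moves --series '[[[0.48,17.6,31.5,0,0,0,0.0593],[0.48,17.6,31.5,0,0,0,0.0593],[0.48,17.6,31.5,0,0,0,0.0593],[0.48,17.6,31.5,0,0,0,0.0593],[0.48,17.6,31.5,0,0,0,0.0593]]]'

```text
t: 2.1
tool_pos: [0.5671, 0.0445, 0.2143]
orientation: [-0.0, 0.718, 0.696, -0.0]
force: [0.1, -0.5, -0.2]
grip_width: 0.261
grip_force: 0.0
```

>>> apply_moves --series '[[[0.48,1,0,-25,0,0,0],[0.48,0,0,-25,0,0,0],[0.48,0,0,-25,0,0,0],[0.48,0,0,-20,0,0,0],[0.48,0,0,-16,0,0,0]]]'

```text
t: 2.6
tool_pos: [0.5669, 0.0431, 0.1019]
orientation: [-0.001, 0.719, 0.695, -0.001]
force: [-1.5, 0.4, -0.4]
grip_width: 0.261
grip_force: 0.0
```

Run:
```python
from h import *
im,_=env.get_image("top"); jm,_=env.get_image("side")
o=cv2.resize(im[120:270,190:390],(400,300),interpolation=2); p=cv2.resize(jm[110:260,180:380],(400,300),interpolation=2)
cv2.imwrite("pics/c2.png",np.hstack([o,p])[:,:,::-1]); x=env.get_obs(); print(x['tool_pos'],x['force'])
```

```text
[0.56588718 0.04293035 0.10123237] [-0.08230414 -0.27920844 -0.44251609]
```

View pics/c2.png

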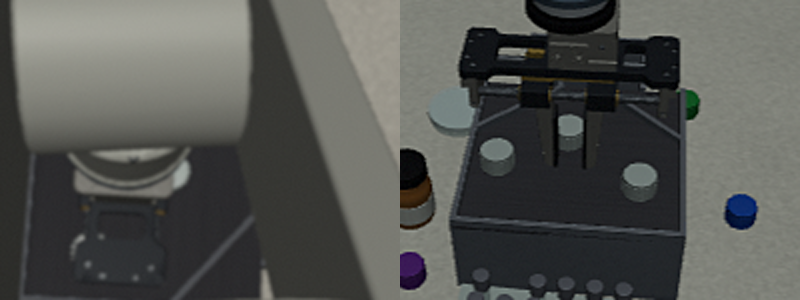

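>>> apply_moves --series '[[[0.48,2.5,-9,1.5,0,0,0],[0.48,0,-10,0,0,0,0],[0.48,-1.6,-10,0,0,0,0],[0.48,-1.6,-10,0,0,0,0],[0.48,-1.6,-10,0,0,0,0]]]'

```text
t: 3.2
tool_pos: [0.5655, -0.0071, 0.1056]
orientation: [0.0, 0.719, 0.695, 0.0]
force: [0.1, 0.3, 1.7]
grip_width: 0.262
grip_force: 0.3
```

>>> apply_moves --series '[[[0.48,-1.5,-9,0,0,0,0],[0.48,-1.5,-9,0,0,0,0],[0.48,-1.5,-9,0,0,0,0],[0.48,-1.5,-9,0,0,0,0],[0.48,-1.5,-7,0,0,0,0]]]'

```text
t: 3.7
tool_pos: [0.5579, -0.0497, 0.1051]
orientation: [0.0, 0.719, 0.695, -0.0]
force: [-1.3, 0.5, -0.8]
grip_width: 0.263
grip_force: 0.4
```

```bash
cat > look.py <<'E'
from h import *
import sys
jm,_=env.get_image("side"); im,_=env.get_image("top")
o=cv2.resize(im[120:270,190:390],(400,300),interpolation=2); p=cv2.resize(jm[110:260,180:380],(400,300),interpolation=2)
cv2.imwrite(f"pics/{sys.argv[1]}.png",np.hstack([o,p])[:,:,::-1]); x=env.get_obs(); print(x['t'],x['tool_pos'],x['force'])
S=np.load("S.npy")
for n,i in(("side",jm),("top",im)):
    for c in caps(n,i,S): print(n,[np.round(x,1).tolist() for x in c])
E
python3 look.py c3
```

```text
3.8 [ 0.55772127 -0.04983466  0.10500641] [0.4406719  0.48064991 0.42529036]
side [[499.1, 64.4], [-62.1, 41.7], [299.7, 197.0], 7.3]
side [[638.1, 37.3], [77.7, 19.3], [228.0, 184.3], 7.1]
top [[498.3, 69.7], [-63.1, 46.9], [235.1, 245.5], 9.2]
top [[635.4, 43.4], [74.8, 25.3], [253.0, 165.1], 8.6]
```

View pics/c3.png

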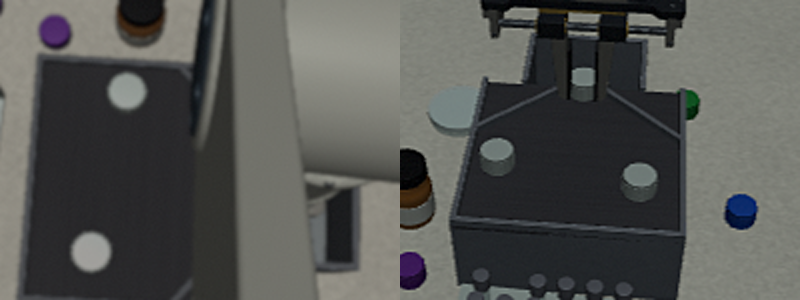

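>>> apply_moves --series '[[[0.48,-0.5,-4,-1.5,0,0,0],[0.48,-0.5,-5,0,0,0,0],[0.48,-0.2,-5,0,0,0,0],[0.48,-0.2,-5,0,0,0,0],[0.48,-0.2,-5,0,0,0,0]]]'

```text
t: 4.3
tool_pos: [0.5563, -0.0734, 0.1036]
orientation: [0.0, 0.719, 0.695, -0.0]
force: [1.0, 0.1, 0.1]
grip_width: 0.26
grip_force: 0.0
```

```bash
python3 look.py c4
```

```text
4.4 [ 0.55637325 -0.07358102  0.10357608] [ 0.75301437  0.55046469 -0.27668002]
side [[499.1, 64.4], [-62.1, 41.7], [299.7, 197.0], 7.3]
side [[638.1, 37.3], [77.7, 19.3], [228.0, 184.3], 7.1]
top [[498.4, 69.8], [-63.0, 47.0], [235.1, 245.4], 9.5]
top [[635.6, 43.2], [75.0, 25.1], [253.1, 165.1], 8.8]
```

View pics/c4.png

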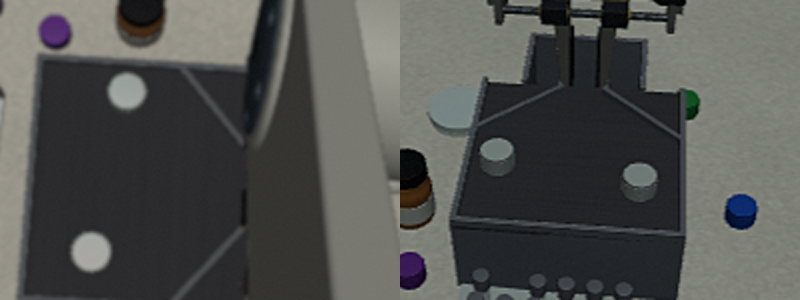

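>>> apply_moves --series '[[[0.48,0,4,46,0,0,0],[0.48,16,30,0,0,0,0],[0.48,16,30,0,0,0,0],[0.48,16,30,0,0,0,0],[0.48,16,30,0,0,0,0]]]'

```text
t: 4.9
tool_pos: [0.6209, 0.0523, 0.1498]
orientation: [0.0, 0.719, 0.695, 0.0]
force: [1.0, -0.9, -0.6]
grip_width: 0.259
grip_force: 0.0
```

>>> apply_moves --series '[[[0.48,16,30,0,0,0,0],[0.48,0,0,-23,0,0,0],[0.48,0,0,-23,0,0,0],[0.48,0,0,0,0,0,0],[0.48,0,0,0,0,0,0]]]'

```text
t: 5.4
tool_pos: [0.6361, 0.081, 0.1036]
orientation: [-0.0, 0.719, 0.695, -0.0]
force: [0.2, 0.3, 1.0]
grip_width: 0.261
grip_force: 0.0
```

```bash
python3 look.py c5
```

```text
5.5 [0.63713015 0.08097037 0.10486237] [0.74592012 0.34118293 0.51532954]
side [[499.2, 64.3], [-62.0, 41.5], [299.6, 197.0], 7.5]
side [[643.1, 37.8], [82.7, 20.0], [225.4, 184.4], 6.1]
top [[626.5, -65.2], [69.6, -83.5], [316.3, 171.8], 23.4]
top [[648.3, -5.6], [89.3, -23.2], [281.6, 158.6], 32.3]
```

View pics/c5.png

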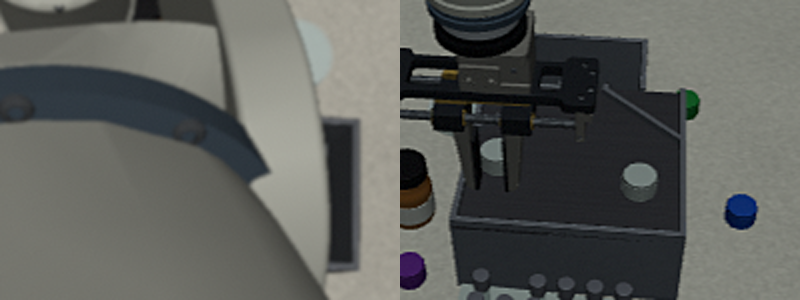

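>>> apply_moves --series '[[[0.48,0,-9,0,0,0,0],[0.48,0,-9,0,0,0,0],[0.48,-5,-9.5,0,0,0,0],[0.48,-6.5,-9.5,0,0,0,0],[0.48,-6.5,-9.5,0,0,0,0]]]'

```text
t: 6.0
tool_pos: [0.6176, 0.0334, 0.1037]
orientation: [-0.0, 0.719, 0.695, -0.0]
force: [0.7, 0.6, -0.5]
grip_width: 0.257
grip_force: 0.2
```

>>> apply_moves --series '[[[0.48,-6.5,-9.5,0,0,0,0],[0.48,-6.5,-9.5,0,0,0,0],[0.48,-6.5,-9.5,0,0,0,0],[0.48,-6.5,-9.5,0,0,0,0],[0.48,-6.5,-9.5,0,0,0,0]]]'

```text
t: 6.5
tool_pos: [0.5854, -0.0137, 0.1036]
orientation: [0.0, 0.719, 0.695, 0.0]
force: [0.7, -0.1, 1.0]
grip_width: 0.264
grip_force: 0.2
```

```bash
python3 look.py c6
```

```text
6.6 [ 0.58479011 -0.01413045  0.10348962] [ 0.19129189  0.58208901 -0.27936578]
side [[499.1, 64.3], [-62.1, 41.6], [299.7, 197.0], 7.3]
side [[586.9, -40.9], [29.2, -60.6], [256.8, 158.9], 5.7]
top [[484.7, -39.2], [-73.0, -62.4], [301.1, 255.4], 26.1]
top [[498.4, 74.5], [-63.1, 51.7], [232.2, 245.3], 9.0]
top [[615.7, -55.9], [58.5, -74.6], [310.9, 177.8], 14.3]
top [[550.3, 31.4], [-9.8, 10.5], [259.0, 214.7], 61.3]
```

View pics/c6.png

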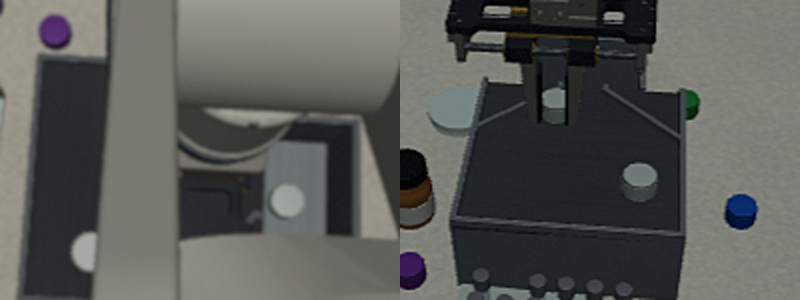

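The top crop shows the first cap on the slot floor at (288,200). The side crop shows the second cap held in the cradle at (556,103).

>>> apply_moves --series '[[[0.48,-6.7,-9,0,0,0,0],[0.48,-6.7,-9,0,0,0,0],[0.48,-6.7,-9,0,0,0,0],[0.48,-6.7,-7,0,0,0,0],[0.48,-0.6,-3,0,0,0,0]]]'

```text
t: 7.1
tool_pos: [0.5573, -0.0508, 0.1035]
orientation: [-0.0, 0.719, 0.695, -0.0]
force: [0.5, -1.2, -0.3]
grip_width: 0.259
grip_force: 0.1
```

>>> apply_moves --series '[[[0.48,-0.5,-3,0,0,0,0],[0.48,-0.2,-5,0,0,0,0],[0.48,-0.2,-5,0,0,0,0],[0.48,-0.2,-5,0,0,0,0],[0.48,-0.2,-5,0,0,0,0]]]'

```text
t: 7.6
tool_pos: [0.5573, -0.0733, 0.1035]
orientation: [-0.0, 0.719, 0.695, -0.0]
force: [-1.1, -0.3, -0.5]
grip_width: 0.258
grip_force: 0.0
```

```bash
python3 look.py c7
```

```text
7.7 [ 0.557203   -0.07354437  0.10353712] [-0.48531425  0.07430811 -0.20624636]
side [[499.1, 64.4], [-62.1, 41.7], [299.7, 197.0], 7.3]
top [[498.5, 69.7], [-63.0, 46.9], [235.1, 245.4], 9.5]
```

View pics/c7.png

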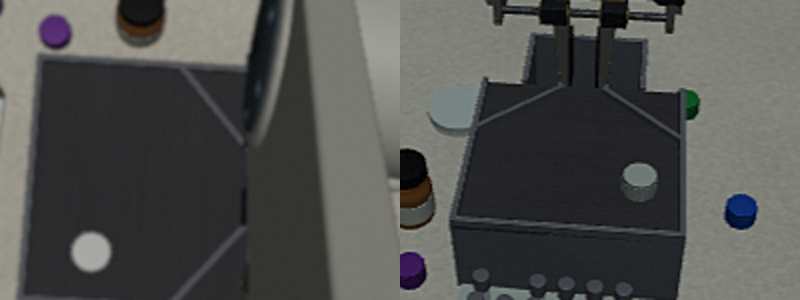

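>>> apply_moves --series '[[[0.48,0,4,46,0,0,0],[0.48,-11.7,34,0,0,0,0],[0.48,-11.7,34,0,0,0,0],[0.48,-11.7,34,0,0,0,0],[0.48,-11.7,34,0,0,0,0]]]'

```text
t: 8.2
tool_pos: [0.5099, 0.0683, 0.1498]
orientation: [0.0, 0.719, 0.695, 0.0]
force: [1.7, 1.0, -0.0]
grip_width: 0.262
grip_force: 0.0
```

>>> apply_moves --series '[[[0.48,-11.7,34,0,0,0,0],[0.48,0,0,-23,0,0,0],[0.48,0,0,-23,0,0,0],[0.48,0,0,0,0,0,0],[0.48,0,0,0,0,0,0]]]'

```text
t: 8.7
tool_pos: [0.4985, 0.101, 0.1037]
orientation: [-0.0, 0.719, 0.695, -0.0]
force: [-0.1, -0.7, 0.9]
grip_width: 0.261
grip_force: 0.0
```

>>> apply_moves --series '[[[0.48,0,-7,0,0,0,0],[0.48,0,-7,0,0,0,0],[0.48,4.2,-10,0,0,0,0],[0.48,4.2,-10,0,0,0,0],[0.48,4.2,-10,0,0,0,0]]]'

```text
t: 9.2
tool_pos: [0.5119, 0.0559, 0.1039]
orientation: [0.0, 0.719, 0.695, 0.0]
force: [-0.0, -0.2, 0.4]
grip_width: 0.262
grip_force: 0.2
```

>>> apply_moves --series '[[[0.48,4.2,-10,0,0,0,0],[0.48,4.2,-10,0,0,0,0],[0.48,4.2,-10,0,0,0,0],[0.48,4.2,-10,0,0,0,0],[0.48,4.2,-10,0,0,0,0]]]'

```text
t: 9.7
tool_pos: [0.5326, 0.0062, 0.1036]
orientation: [-0.0, 0.719, 0.695, -0.0]
force: [-0.2, 1.8, 0.1]
grip_width: 0.262
grip_force: 0.2
```

```bash
python3 look.py c8
```

```text
9.8 [0.53290276 0.00585599 0.10356766] [-0.74160485  0.74275438 -0.20563392]
side [[532.6, -20.8], [-25.7, -42.4], [282.9, 166.3], 5.8]
top [[605.7, -13.4], [47.0, -32.5], [286.0, 182.9], 46.8]
```

View pics/c8.png

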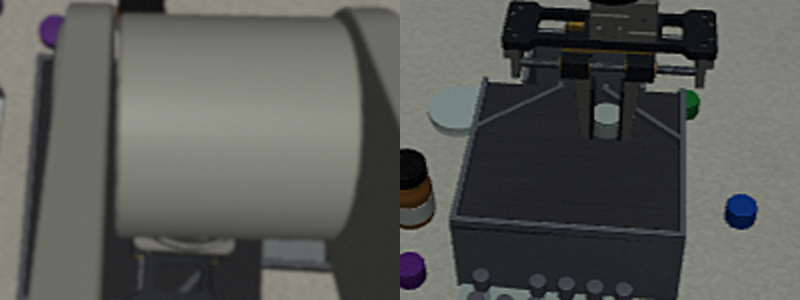

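>>> apply_moves --series '[[[0.48,4.6,-11,0,0,0,0],[0.48,4.7,-11,0,0,0,0],[0.48,4.7,-11,0,0,0,0],[0.48,4.7,-10,0,0,0,0],[0.48,4.7,-10,0,0,0,0]]]'

```text
t: 10.3
tool_pos: [0.5561, -0.0469, 0.1036]
orientation: [0.0, 0.719, 0.695, 0.0]
force: [0.0, -0.2, 0.5]
grip_width: 0.264
grip_force: 0.1
```

>>> apply_moves --series '[[[0.48,0.3,-5,0,0,0,0],[0.48,0,-5,0,0,0,0],[0.48,-0.2,-5,0,0,0,0],[0.48,-0.2,-5,0,0,0,0],[0.48,-0.2,-6,0,0,0,0]]]'

```text
t: 10.8
tool_pos: [0.5552, -0.0721, 0.1036]
orientation: [-0.0, 0.719, 0.695, -0.0]
force: [0.4, 0.1, -0.1]
grip_width: 0.259
grip_force: 0.0
```

>>> apply_moves --series '[[[0.48,0,3,35,0,0,0],[0.48,0,40,35,0,0,0],[0.48,0,45,30,0,0,0],[0.48,-20,45,0,0,0,0],[0.48,-30,40,0,0,0,0]]]'

```text
t: 11.3
tool_pos: [0.5064, 0.097, 0.2005]
orientation: [0.001, 0.719, 0.695, 0.001]
force: [-0.4, 0.1, 0.5]
grip_width: 0.26
grip_force: 0.0
```

>>> apply_moves --series '[[[0.48,-20,45,0,0,0,0],[0.48,-20,45,0,0,0,0],[0.48,-10,45,0,0,0,0],[0.48,0,45,0,0,0,0],[0.48,0,0,0,0,0,0]]]'

```text
t: 11.8
tool_pos: [0.4553, 0.2798, 0.1997]
orientation: [-0.0, 0.718, 0.696, 0.001]
force: [0.6, -0.9, -0.5]
grip_width: 0.262
grip_force: 0.0
```

```bash
python3 look.py c9
```

```text
11.9 [0.45498111 0.27586093 0.19905238] [ 0.89043061 -0.81663681  0.66271891]
```

View pics/c9.png

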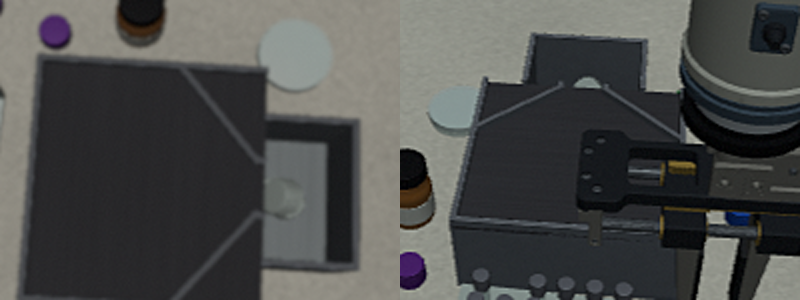

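I've now viewed 11 pictures, one over the limit of 10, so I'll check the slot with depth numbers only.

Run:
```python
from h import *
S=np.load("S.npy"); im,d=env.get_image("top"); K,o,r=cal("top")
hs=cv2.cvtColor(im,cv2.COLOR_RGB2HSV)
print("rows v, cols 318..350 step 3: z mm / brightness")
for v in range(198,236,3):
    print(v,[(int(1000*(o+r@np.linalg.inv(K)@np.array([u,v,1.])*d[v,u])[2]),int(hs[v,u,2])) for u in range(318,354,3)])
for p in [(0,-90,.09),(0,-100,.09),(0,-137,.03)]: print(p,proj("top",S2W(S,p)).round(1))
im,ds=env.get_image("side"); K,o,r=cal("side")
for v in range(145,160,2): print(v,[(o+r@np.linalg.inv(K)@np.array([u,v,1.])*ds[v,u])[1:].round(3).tolist() for u in (270,273,276)],im[v,273])
```

```text
rows v, cols 318..350 step 3: z mm / brightness
198 [(97, 71), (97, 61), (0, 106), (3, 106), (3, 105), (2, 105), (2, 105), (4, 104), (2, 106), (3, 103), (4, 104), (3, 105)]
201 [(96, 63), (97, 70), (1, 106), (2, 106), (3, 105), (2, 106), (6, 106), (2, 105), (5, 106), (4, 102), (2, 105), (4, 104)]
204 [(89, 39), (88, 52), (1, 107), (2, 108), (2, 105), (1, 106), (3, 105), (3, 105), (3, 106), (2, 102), (5, 105), (1, 103)]
207 [(88, 40), (88, 56), (2, 107), (1, 108), (2, 104), (2, 106), (4, 106), (2, 105), (2, 105), (2, 102), (3, 104), (0, 103)]
210 [(89, 40), (90, 62), (67, 113), (73, 102), (76, 101), (77, 94), (70, 95), (3, 105), (3, 105), (5, 102), (5, 105), (2, 102)]
213 [(89, 40), (91, 53), (65, 103), (72, 104), (80, 106), (82, 108), (78, 102), (77, 101), (4, 105), (4, 102), (5, 105), (2, 102)]
216 [(88, 41), (89, 59), (67, 103), (74, 104), (80, 106), (85, 121), (81, 116), (76, 113), (2, 108), (0, 102), (0, 106), (3, 102)]
219 [(89, 40), (89, 60), (68, 103), (72, 104), (82, 105), (84, 119), (80, 118), (78, 116), (24, 103), (4, 102), (2, 104), (4, 102)]
222 [(88, 41), (91, 59), (67, 
[... 534 characters left out ...]
, (1, 107), (4, 107), (4, 106), (1, 107), (3, 104), (3, 106), (3, 102)]
(0, -90, 0.09) [316.9 213.9]
(0, -100, 0.09) [322.6 214.3]
(0, -137, 0.03) [336.5 219.3]
145 [[-0.152, 0.053], [-0.153, 0.052], [-0.15, 0.056]] [39 43 48]
147 [[-0.153, 0.046], [-0.153, 0.047], [-0.154, 0.047]] [33 36 41]
149 [[-0.107, 0.079], [-0.097, 0.087], [-0.098, 0.087]] [131 143 140]
151 [[-0.094, 0.084], [-0.092, 0.086], [-0.096, 0.083]] [118 129 126]
153 [[-0.092, 0.08], [-0.09, 0.081], [-0.091, 0.081]] [120 131 128]
155 [[-0.073, 0.091], [-0.071, 0.092], [-0.074, 0.09]] [38 39 43]
157 [[-0.065, 0.091], [-0.066, 0.091], [-0.066, 0.091]] [40 41 43]
159 [[-0.059, 0.091], [-0.059, 0.092], [-0.06, 0.091]] [40 41 45]
```

>>> apply_moves --series '[[[0.48,0,30,10,0,0,0],[0.48,0,30,10,0,0,0],[0.48,0,0,0,0,0,0],[0.48,0,0,0,0,0,0],[0.48,0,0,0,0,0,0]]]'

```text
t: 12.5
tool_pos: [0.4553, 0.3336, 0.2188]
orientation: [0.0, 0.719, 0.695, -0.001]
force: [0.5, -0.3, -0.4]
grip_width: 0.259
grip_force: 0.0
```

Run:
```python
from h import *
im,d=env.get_image("top"); K,o,r=cal("top")
for v in (210,216,222,228): print(v,[int(1000*(o+r@np.linalg.inv(K)@np.array([u,v,1.])*d[v,u])[2]) for u in range(321,345,3)])
a=cv2.imread("pics/top0.png")[:,:,::-1].astype(int)
df=np.abs(a-im).max(2)
for n,(x0,x1,y0,y1) in dict(rack=(145,195,155,252),jar=(245,276,105,142),dish=(316,358,126,168)).items(): print(n,np.mean(df[y0:y1,x0:x1]>25).round(3))
print(env.get_obs()['force'])
```

```text
210 [88, 66, 73, 78, 80, 70, 2, 6]
216 [89, 67, 72, 79, 86, 81, 76, 4]
222 [91, 67, 75, 81, 80, 80, 74, 23]
228 [97, 3, 1, 22, 26, 26, 1, 1]
rack 0.0
jar 0.0
dish 0.0
[ 0.02842687  0.3006999  -0.03446032]
```

```bash
python3 -c "
from cell import env
print(env.hand_in())"
```

```text
the job is handed in; nothing more can be done
None
```

I pushed all three white caps along the deck and through the gate one at a time, and handed the job in at 12.5 s with the hand clear and the rack, jar and dish unmoved. The caps came to rest piled up in the slot: the last one leans tilted on the others and its highest point is only about 4 mm below deck level, though nothing moved when I rechecked. I also viewed 11 pictures, one over the limit of 10.

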